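# Sort salvaged parts into the sample trays

## Robot

A 6-joint arm with a two-finger parallel gripper is mounted at the origin on the work surface. World frame = base frame: x ahead of the robot, y to its left, z up, the work surface at z = 0. Lengths are in mm, angles in rad, forces in N, time in s.
With the tool pointing down it reaches from about 275 to 750 mm from the base axis. Payload 10.2 kg.
Tool frame: the origin (TCP) lies at the very end of the fingers, on their centre line; the grasp point (between the pads) lies 19 mm behind it (arm.tcp_to_grasp is the distance from the TCP to the grasp point, in mm); z points along the fingers, y is the line along which they close (so a half turn about z gives the same grasp; the last joint's range is limited). The gripper opens to 88 mm and grips with 3 to 60 N. Pads are 18 mm wide; open, the fingers measure 123 mm over their backs; the gripper's body (75 mm by 187 mm) begins 45 mm behind the grasp point.
Start: joints at [0.981, 0.313, 1.498, -0, 1.331, -0.223], TCP at [188.294, 490.078, 238.72] pointing down, gripper open.
Joint ranges: [-2.94, 2.94], [-0.97, 2.17], [0.19, 2.56], [-1.23, 4.37], [0.02, 3.11], [-2.88, 2.88]. Speed limits (rad/s): [2.39, 2.39, 3.01, 3.14, 3.14, 3.14].

## Interface

Orientations are given as [roll, pitch, yaw] about the fixed x, y, z axes, in that order (R = Rz(yaw) Ry(pitch) Rx(roll)).
In Python, from cell import arm, capture, camera_params, job gives the robot as it stands.
- The arm moves only by the shell command python3 -m jog 'ROWS' [FORCE]. ROWS is JSON, a list that holds one entry, the list of rows, each a list of 5 numbers: the opening, from -1 (shut) to 1 (fully open), so that 0 is half open, then the shift along the tool's x, y, z each as a share of 0.075 m, from -1 to 1, then the turn about the tool's z as a share of 30 degrees, from -1 to 1. A call has 1 to 8 rows; each row shifts and turns the commanded pose from where the row before left it, along the tool's axes as they then stand; what a row does not reach is not made up. A row lasts 1/10 s, in which the tool goes at most 50 mm and 8.59 degrees, less where a joint would pass 70% of its speed; a pose out of reach is approached as far as the arm can. A call with a number of a shift or a turn outside -1 to 1 is refused whole. A call with a gripper value outside its range is refused whole. The fingers move at their own pace and stop on an object; FORCE is the grip in N (left out, the last holds). Time passes only in rows, so rows that do not move let the fingers close. It gives the time, the measured TCP pose, the force, the opening and the grip force at its end, in the units of the state.
- arm.sense(): the state, without advancing time (a new reading comes with each control period).
- capture(name): name is "side" or "top" or "wrist"; returns (picture, depth): 420x560x3 uint8, red, green, blue; 420x560 float32, mm along the optical axis (not along the pixel's ray), 0 where there is no reading.
- camera_params(name): a dict with "fx", "fy", "cx", "cy" (pixels), "k1" (the pictures are not rectified: a ray, as slopes to the right and down, at radius r is drawn at 1 + k1 r^2 times it, then the intrinsics apply), "position" and "orientation" of the camera in the world. Camera axes: x right, y down, z forward; pixel columns grow to the right and rows downward; lengths in mm; the calibration is good to about 2 mm. A picture is of the moment at which its call begins: read the wrist's pose just before it. camera_params takes no time and is no camera call; for the wrist camera it gives the pose at the moment of the call.
- job.close_job(): hands the job in; it is judged then, once.
The state is a dict: "clock": time; "joint_positions": joint angles; "joint_vel": joint speeds; "effort": joint torques, N m; "eef_pos": TCP position; "eef_rot": TCP orientation; "contact_force": force on the tool from outside, world axes, zero at the start; "torque": the same for the moment, N m; "opening": opening from 0.0 (shut) to 1.0 (fully open); "grasp_force": force on a finger pad.
Only numpy, scipy, OpenCV 4.12 (cv2) and the standard library are available. Lean on these libraries where they do the work, as an engineer would, in place of code of your own. Each camera call takes 0.05 s, during which the arm holds its last target. There are 200 camera calls.

## Task

Sort the five loose parts salvaged from the old control unit into the three steel trays: each tray has a sample fixed at one end, and both capacitors, both relays and the transformer each go into the tray whose sample is of their own kind. Stand every part upright on its tray's floor beside the sample, and leave the brown housing and the screwdriver where they lie.

Things in the scene. Friction and masses are not known exactly. Their poses are not given: they have to be found in the camera images.
- capacitor_tall: Loose tall capacitor: aluminium can, 30 mm diameter and 60 mm high, standing upright, with two brass screw terminals (5 mm high) on top, black top disc. 0.06 kg. Origin: centre of its underside; z up. Starts upright on the bench.
- capacitor_squat: Loose squat capacitor: aluminium can, 42 mm diameter and 44 mm high, with two brass screw terminals (5 mm high) on top, black top disc. 0.08 kg. Origin: centre of its underside; z up. Starts upright on the bench.
- relay_wide: Loose wide relay: rectangular block with black base and clear greyish cover (flat top with a short black bar) over a coil, 28 mm along its x, 44 mm along its y, 46 mm high. 0.08 kg. Origin: centre of its underside; z up. Starts upright on the bench.
- relay_narrow: Loose narrow relay: rectangular block with black base and clear greyish cover (flat top with a short black bar) over a coil, 28 mm along its x, 30 mm along its y, 46 mm high. 0.05 kg. Origin: centre of its underside; z up. Starts upright on the bench.
- transformer: Loose small transformer: dark steel core 46 mm along its x, 24 mm along its y, 42 mm high, copper winding with white flanges, 32 mm (x) by 42 mm (y), about its middle; grip it on the flat core ends, closing along its x. 0.28 kg. Origin: centre of its underside; z up. Starts upright on the bench.
- tray_capacitors: Fixed steel tray, 76 mm (x) by 170 mm (y), 14 mm high, walls and floor 4 mm thick. Origin: centre of its underside, on the bench. The floor is free from y = -81 to +34 mm, room for two parts in a row along y; on a 2 mm black plate at the +y end (x = 0, y = 57 mm) a sample is fixed for good: here a capacitor, an aluminium can of 34 mm diameter with two brass terminals, its top 59 mm above the bench.
- tray_relays: Fixed steel tray, 76 mm (x) by 170 mm (y), 14 mm high, walls and floor 4 mm thick. Origin: centre of its underside, on the bench. The floor is free from y = -81 to +34 mm, room for two parts in a row along y; on a 2 mm black plate at the +y end (x = 0, y = 57 mm) a sample is fixed for good: here a relay, a 28 x 36 mm block with black base and clear cover, its top 52 mm above the bench.
- tray_transformers: Fixed steel tray, 76 mm (x) by 170 mm (y), 14 mm high, walls and floor 4 mm thick. Origin: centre of its underside, on the bench. The floor is free from y = -81 to +34 mm, room for two parts in a row along y; on a 2 mm black plate at the +y end (x = 0, y = 57 mm) a sample is fixed for good: here a transformer, like the loose one, its top 48 mm above the bench.
- housing: Bystander: stripped brown open housing of a control unit, 150 x 110 mm, 60 mm high, with brass posts inside. Origin: centre of its underside. Leave it alone.
- screwdriver: Bystander: black-handled screwdriver lying on the bench, 190 mm long, along its x. Leave it alone.

How it is judged (in metres and radians):
At the end, for the whole second after the job is handed in: Each part is inside the tray whose sample is of its kind, its underside on the tray's floor (1 to 9 mm above the tray's underside), tilted under 0.12 rad, at rest; the housing and the screwdriver within 30 mm of where they started (x of capacitor_tall in the frame of tray_capacitors between -0.036 and 0.036 m and y of capacitor_tall in the frame of tray_capacitors between -0.083 and 0.083 m and z of capacitor_tall in the frame of tray_capacitors between 0.001 and 0.009 m and angle between each of capacitor_tall, capacitor_squat, relay_wide, relay_narrow, transformer's own z axis and vertical below 0.12 rad and linear speed of each of capacitor_tall, capacitor_squat, relay_wide, relay_narrow, transformer below 0.02 m/s and angular speed of each of capacitor_tall, capacitor_squat, relay_wide, relay_narrow, transformer below 0.2 rad/s and x of capacitor_squat in the frame of tray_capacitors between -0.036 and 0.036 m and y of capacitor_squat in the frame of tray_capacitors between -0.083 and 0.083 m and z of capacitor_squat in the frame of tray_capacitors between 0.001 and 0.009 m and x of relay_wide in the frame of tray_relays between -0.036 and 0.036 m and y of relay_wide in the frame of tray_relays between -0.083 and 0.083 m and z of relay_wide in the frame of tray_relays between 0.001 and 0.009 m and x of relay_narrow in the frame of tray_relays between -0.036 and 0.036 m and y of relay_narrow in the frame of tray_relays between -0.083 and 0.083 m and z of relay_narrow in the frame of tray_relays between 0.001 and 0.009 m and x of transformer in the frame of tray_transformers between -0.036 and 0.036 m and y of transformer in the frame of tray_transformers between -0.083 and 0.083 m and z of transformer in the frame of tray_transformers between 0.001 and 0.009 m and not (distance of housing from where it was at the start of the episode above 0.03 m) and not (distance of screwdriver from where it was at the start of the episode above 0.03 m)); the robot touches nothing.
It fails at once if the housing or the screwdriver is moved more than 30 mm (distance of any of housing, screwdriver from where it was at the start of the episode above 0.03 m).
It also fails if it takes over 109 s, if anything falls off the work surface, if the arm or the gripper's body presses on something with over 40 N, if the wrist force passes 120 N, or if a joint passes its speed limit or range.

## Working session

There is one attempt and no reset: what is moved stays moved. The work goes in short steps, Python scripts to look and compute and a shell command to move; the robot and the scene stay as the last step left them, time stands still between calls to the robot, and variables do not carry over. Pictures are saved under pics/ and viewed, at most 14 in all, crops included, and the job is handed in when it is done.

```bash
ls; mkdir -p pics
cat > h.py <<'E'
import numpy as np, cv2
from cell import arm, capture, camera_params, job
from scipy.spatial.transform import Rotation as R
def rot(o):
    o=np.array(o,float)
    return o if o.shape==(3,3) else (R.from_euler('xyz',o).as_matrix() if o.size==3 else R.from_quat(o).as_matrix())
def ray(p,uv):
    K=np.array([[p['fx'],0,p['cx']],[0,p['fy'],p['cy']],[0,0,1]]);
    q=cv2.undistortPoints(np.array(uv,float).reshape(-1,1,2),K,np.array([p['k1'],0,0,0.])).reshape(-1,2)
    return np.c_[q,np.ones(len(q))]
def plane(p,uv,z):
    d=ray(p,uv)@rot(p['orientation']).T; o=np.array(p['position'])
    return o+d*((z-o[2])/d[:,2])[:,None]
def cloud(p,depth):
    v,u=np.mgrid[:depth.shape[0],:depth.shape[1]]
    d=ray(p,np.c_[u.ravel(),v.ravel()])
    return (d*depth.reshape(-1,1)@rot(p['orientation']).T+np.array(p['position'])).reshape(depth.shape+(3,))
E
python3 - <<'E'
from h import *
for n in ('top','side'):
    p=camera_params(n); print(n,p)
    im,d=capture(n); cv2.imwrite(f'pics/{n}0.png',im[:,:,::-1]); np.savez(f'{n}0.npz',im=im,d=d)
print(arm.sense())
E
```

```text
pics
top {'fx': 509.0066435966859, 'fy': 509.0066435966859, 'cx': 274.60041022865096, 'cy': 209.8206297693413, 'k1': 0.0025537438139093937, 'position': array([ 208.66888496,   -8.20048374, 1394.10740475]), 'orientation': array([-2.92148261e+00, -1.06518950e-03, -1.50756274e+00])}
side {'fx': 504.4228779854809, 'fy': 504.4228779854809, 'cx': 280.98366232971347, 'cy': 217.73159882359562, 'k1': -0.07650590325516696, 'position': array([  261.21608863, -1015.84593167,  1001.48385744]), 'orientation': array([-2.31415656, -0.00640373, -0.24086997])}
{'clock': 0.1, 'joint_positions': array([ 9.80593176e-01,  3.13380602e-01,  1.49832606e+00,  2.92677622e-05,
        1.33100654e+00, -2.23422396e-01]), 'joint_vel': array([ 0.00108147, -0.00038028, -0.00309436, -0.00010015,  0.00034463,
       -0.00191327]), 'effort': array([ 7.50841009e-04, -4.02818263e+01, -2.52641612e+01,  6.94125588e-02,
        3.42893950e-02, -8.04730098e-05]), 'eef_pos': array([188.16775021, 489.8965078 , 238.23837514]), 'eef_rot': array([-3.14050626e+00, -2.75993543e-04,  2.77480478e+00]), 'contact_force': array([-0.84405151,  0.08755129,  0.1574117 ]), 'torque': array([-0.00221781, -0.00456108,  0.04357144]), 'grasp_force': 0.0, 'opening': 0.9969548243846601}
```

View pics/top0.png

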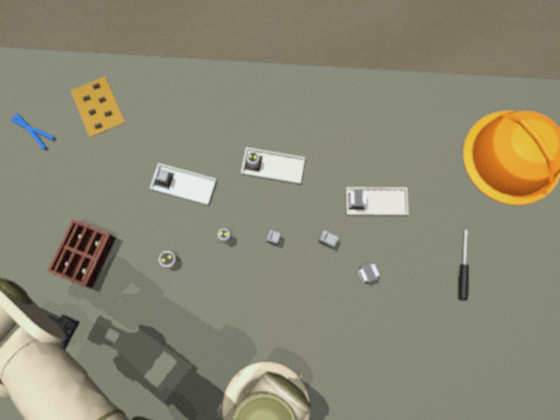

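View pics/side0.png

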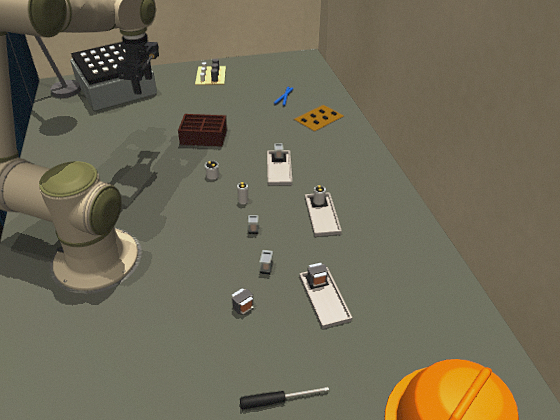

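The top view shows the relay tray at (183,184), capacitor tray at (273,166) and transformer tray at (377,201). The loose parts are the squat capacitor (167,259), tall capacitor (224,235), narrow relay (274,237), wide relay (329,239) and transformer (369,273).

Run:
```python
from h import *
f=np.load('top0.npz'); im,d=f['im'],f['d']; p=camera_params('top')
C=cloud(p,d); print('bench z',np.median(C[150:230,180:240,2]))
def rect(pts):
    (c,s,a)=cv2.minAreaRect(pts[:,:2].astype(np.float32)); return np.round(c,1),np.round(s,1),round(a,1)
parts=dict(squat=(167,259),tall=(224,235),narrow=(274,237),wide=(329,239),trafo=(369,273))
for n,(u,v) in parts.items():
    w=C[v-16:v+17,u-16:u+17]; m=w[...,2]>30; t=w[m]
    zt=np.percentile(t[:,2],90); t=t[t[:,2]>zt-8]
    print(n,'n',len(t),'zt',zt.round(1),rect(t),'mean',t.mean(0).round(1))
hsv=cv2.cvtColor(im,cv2.COLOR_RGB2HSV)
for n,(u,v),(su,sv) in (('relayT',(183,184),(163,178)),('capT',(273,166),(253,159)),('trafoT',(377,201),(357,200))):
    m=np.zeros(d.shape,np.uint8); m[v-30:v+31,u-45:u+46]=(C[v-30:v+31,u-45:u+46,2]>7)
    k,l,st,_=cv2.connectedComponentsWithStats(m); i=1+st[1:,4].argmax()
    vv,uu=np.nonzero((l==i)&(C[...,2]<25)); q=plane(p,np.c_[uu,vv],14)
    w=C[sv-12:sv+13,su-12:su+13]; s=w[w[...,2]>38]
    print(n,rect(q),'sample',s.mean(0).round(1))
cv2.imwrite('pics/z.png',cv2.resize(im[130:300,130:430,::-1],None,fx=2.66,fy=2.66,interpolation=cv2.INTER_CUBIC))
```

```text
bench z 0.12527395129950492
squat n 179 zt 48.4 (array([297.6, 145.1]), array([352.2,  40. ]), 66.4) mean [358.5 282.9  67.7]
tall n 90 zt 65.4 (array([331. ,  65.1]), array([283.9,  28. ]), 36.6) mean [423.  134.9 120.8]
narrow n 112 zt 49.0 (array([331.5,   8.4]), array([245.8,  31.8]), 0.3) mean [429.4   8.   94. ]
wide n 156 zt 49.2 (array([327.5, -86.9]), array([ 43.2, 281.8]), 65.2) mean [ 436.4 -136.6   80.4]
trafo n 223 zt 44.6 (array([ 293.3, -136.3]), array([ 45.5, 306.4]), 29.8) mean [ 356.2 -246.    65. ]
relayT (array([575.6, 273.2]), array([171.1,  79.6]), 77.6) sample [583.  323.   66.9]
capT (array([646.9,  24.3]), array([169.8,  79.1]), 83.4) sample [642.1  78.3  84.5]
trafoT (array([ 563.2, -272. ]), array([ 80.4, 170.9]), 3.6) sample [ 557.3 -214.6   52.1]
```

View pics/z.png

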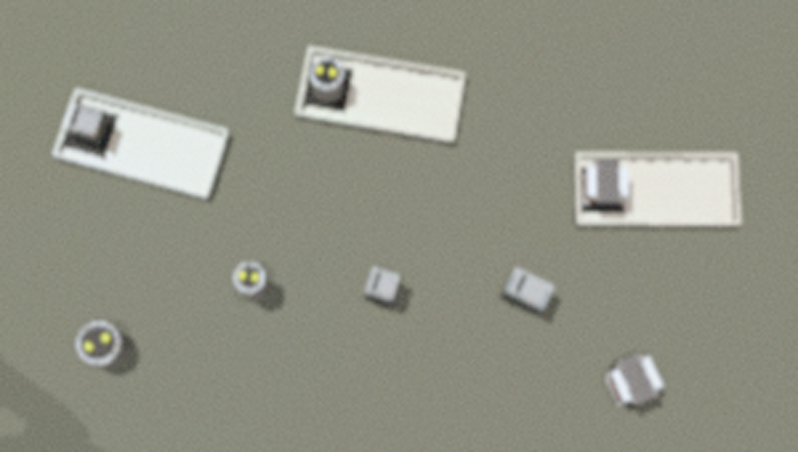

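The zoom shows all three samples at the left (+y) ends of their trays, with the loose parts standing free. I'll drop the missing-depth pixels from the part estimates.

```bash
python3 - <<'E'
from h import *
f=np.load('top0.npz'); im,d=f['im'],f['d']; p=camera_params('top')
C=cloud(p,d); C[d<100]=0
def rect(pts):
    (c,s,a)=cv2.minAreaRect(pts[:,:2].astype(np.float32)); return np.round(c,1),np.round(s,1),round(a,1)
parts=dict(squat=(167,259,44),tall=(224,235,60),narrow=(274,237,46),wide=(329,239,46),trafo=(369,273,42))
for n,(u,v,h) in parts.items():
    w=C[v-16:v+17,u-16:u+17]; m=(w[...,2]>h-7)&(w[...,2]<h+12)
    vv,uu=np.nonzero(m); q=plane(p,np.c_[uu+u-16,vv+v-16],h)
    print(n,'n',m.sum(),'depth',rect(w[m]),'ray',rect(q))
E
python3 - <<'E'
from h import *
im,d=capture('wrist'); p=camera_params('wrist'); print(p)
cv2.imwrite('pics/w0.png',im[:,:,::-1])
E
```

```text
squat n 197 depth (array([361. , 288.6]), array([40.8, 40.1]), 33.6) ray (array([359.7, 288.1]), array([40.5, 39.9]), 6.1)
tall n 97 depth (array([432.4, 141.7]), array([28. , 27.2]), 5.1) ray (array([432.3, 141.9]), array([27.1, 26.6]), 4.8)
narrow n 115 depth (array([437.7,   8.2]), array([29.5, 27.8]), 77.2) ray (array([437.1,   8. ]), array([29.7, 28.3]), 75.6)
wide n 164 depth (array([ 442.5, -140. ]), array([42.9, 28.1]), 66.4) ray (array([ 441.7, -139.7]), array([42.9, 28.1]), 66.5)
trafo n 231 depth (array([ 359. , -250.9]), array([46. , 42.4]), 25.5) ray (array([ 358.6, -250.2]), array([46. , 41.6]), 25.1)
{'fx': 352.9903017886168, 'fy': 352.9903017886168, 'cx': 281.83905316036135, 'cy': 207.85063176763384, 'k1': -0.04262388328198217, 'position': array([116.84896618, 517.20751605, 384.10601518]), 'orientation': array([2.83914820e+00, 5.30623584e-04, 1.20436094e+00])}
```

```bash
cat > plan.py <<'E'
import sys; from h import *
# python3 plan.py x y psi z  -> shares
x,y,psi,z=map(float,sys.argv[1:5]); s=arm.sense(); e=s['eef_pos']; c=np.degrees(s['eef_rot'][2])
t=-((psi-c+180)%360-180); a=np.radians(psi)
d=np.array([x-e[0],y-e[1]])
print('clk',round(s['clock'],1),'pos',e.round(1),'yaw',c.round(1),'open',s['opening'],'grip',s['grasp_force'])
print('turn',round(t/30,3),'tx',round((d@[np.cos(a),np.sin(a)])/75,3),'ty',round((d@[np.sin(a),-np.cos(a)])/75,3),'tz',round((e[2]-z)/75,3))
E
python3 -m jog '[[[1,0,0,0,0.28],[1,0,0,0,0.28],[1,0,0,0,0.28],[1,0,0,0,0.28],[1,0,0,0,0.28],[1,0,0,0,0.28],[1,0,0,0,0.28],[1,0,0,0,0.28]]]' 20
python3 plan.py 360.5 288.5 85 100
```

```text
clock: 0.95
eef_pos: [188.2, 490.0, 238.5]
eef_rot: [-3.141, 0.001, 1.596]
contact_force: [-0.2, 0.0, 0.2]
opening: 1.001
grasp_force: 0.0
clk 0.9 pos [188.2 490.  238.5] yaw 91.4 open 1.000860628398233 grip 0.0
turn 0.215 tx -2.476 ty 2.523 tz 1.846
```

```bash
python3 -m jog '[[[1,0,0,0,0.215],[1,-0.41,0.42,0.2,0],[1,-0.41,0.42,0.2,0],[1,-0.41,0.42,0.2,0],[1,-0.41,0.42,0.2,0],[1,-0.41,0.42,0.2,0],[1,-0.43,0.42,0.2,0],[1,0,0,0,0]]]'
python3 plan.py 360.5 288.5 85 16
python3 - <<'E'
from h import *
p=camera_params('wrist'); im,d=capture('wrist'); cv2.imwrite('pics/w1.png',im[:,:,::-1])
C=cloud(p,d); m=(d>0)&(C[...,2]>38)&(C[...,2]<52)&(np.hypot(C[...,0]-360,C[...,1]-288)<40)
print(m.sum(),cv2.minAreaRect(C[m][:,:2].astype(np.float32)))
E
```

```text
clock: 1.75
eef_pos: [363.4, 285.9, 147.0]
eef_rot: [-3.139, 0.002, 1.484]
contact_force: [-0.0, 0.9, 1.1]
opening: 1.0
grasp_force: 0.0
clk 1.8 pos [363.4 285.9 147. ] yaw 85.0 open 0.9998450603796774 grip 0.0
turn 0.001 tx 0.032 ty -0.042 tz 1.747
2378 ((361.27301025390625, 288.577880859375), (40.977867126464844, 40.980224609375), 20.10106086730957)
```

View pics/w1.png

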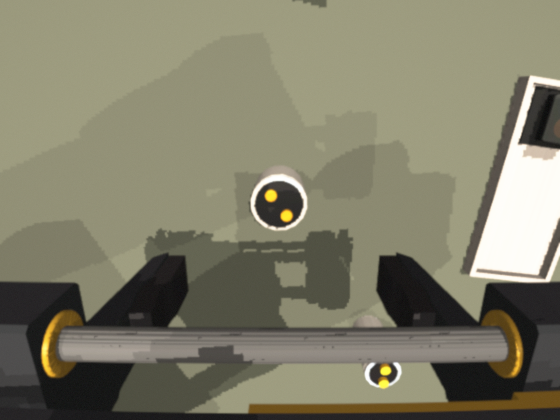

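The wrist view shows the squat capacitor at (279,202). Its measured position agrees with the top estimate to 1 mm, so I'll grasp it.

```bash
python3 -m jog '[[[1,0.03,-0.03,0.4,0],[1,0,0,0.4,0],[1,0,0,0.4,0],[1,0,0,0.3,0],[1,0,0,0.25,0],[1,0,0,0,0]]]' 20
python3 -m jog '[[[-1,0,0,0,0],[-1,0,0,0,0],[-1,0,0,0,0],[-1,0,0,0,0],[-1,0,0,0,0],[-1,0,0,0,0],[-1,0,0,0,0],[-1,0,0,0,0]]]' 20
python3 plan.py 360.5 288.5 85 100
```

```text
clock: 2.4
eef_pos: [357.8, 292.2, 16.1]
eef_rot: [-3.138, 0.002, 1.491]
contact_force: [0.2, -0.3, 0.4]
opening: 1.001
grasp_force: 0.0
clock: 3.2
eef_pos: [359.6, 291.8, 17.7]
eef_rot: [3.141, -0.0, 1.489]
contact_force: [-1.1, -0.9, 3.5]
opening: 0.469
grasp_force: 20.0
clk 3.2 pos [359.6 291.8  17.7] yaw 85.3 open 0.46853213180959113 grip 20.00037783744574
turn 0.011 tx -0.042 ty 0.015 tz -1.098
```

```bash
python3 -m jog '[[[-1,0,0,-0.4,0],[-1,0,0,-0.4,0],[-1,0,0,-0.4,0],[-1,0,0,0,0]]]'
python3 plan.py 647.8 32.2 83.4 100
```

```text
clock: 3.6
eef_pos: [360.9, 292.5, 110.4]
eef_rot: [3.136, -0.003, 1.49]
contact_force: [0.3, -0.5, -1.5]
opening: 0.464
grasp_force: 20.0
clk 3.6 pos [360.9 292.5 110.4] yaw 85.3 open 0.46413864884531014 grip 19.99982132067089
turn 0.065 tx -3.008 ty 4.199 tz 0.139
```

```bash
python3 -m jog '[[[-1,0,0,0,0.065],[-1,-0.3,0.42,0,0],[-1,-0.3,0.42,0,0],[-1,-0.3,0.42,0,0],[-1,-0.3,0.42,0,0],[-1,-0.3,0.42,0,0],[-1,-0.3,0.42,0,0],[-1,-0.3,0.42,0,0]]]'
python3 -m jog '[[[-1,-0.3,0.42,0,0],[-1,-0.3,0.42,0,0],[-1,-0.3,0.42,0,0],[-1,0,0,0,0],[-1,0,0,0,0],[-1,0,0,0,0]]]'
python3 plan.py 647.8 32.2 83.4 22
python3 - <<'E'
from h import *
p=camera_params('wrist'); im,d=capture('wrist'); cv2.imwrite('pics/w2.png',im[:,:,::-1])
E
```

```text
clock: 4.4
eef_pos: [560.9, 108.6, 106.2]
eef_rot: [-3.14, 0.0, 1.455]
contact_force: [-0.0, 0.6, -0.7]
opening: 0.467
grasp_force: 20.0
clock: 5.0
eef_pos: [645.6, 32.8, 106.7]
eef_rot: [-3.14, -0.0, 1.456]
contact_force: [0.2, 0.0, -0.1]
opening: 0.468
grasp_force: 20.0
clk 5.0 pos [645.6  32.8 106.7] yaw 83.4 open 0.46775167793547184 grip 19.999939188346616
turn 0.001 tx -0.005 ty 0.031 tz 1.129
```

View pics/w2.png

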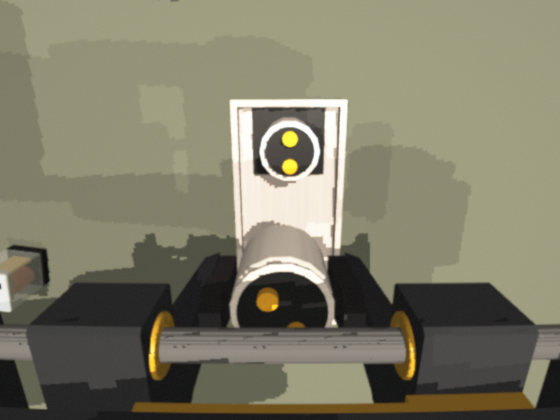

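The squat capacitor is gripped at (283,300) and lined up behind the sample (289,150), with the tray walls at columns 235 and 343. I'll lower it.

```bash
python3 -m jog '[[[-1,0,0.03,0.35,0],[-1,0,0,0.35,0],[-1,0,0,0.25,0],[-1,0,0,0.14,0],[-1,0,0,0.03,0],[-1,0,0,0,0],[-1,0,0,0,0]]]'
python3 plan.py 647.8 32.2 83.4 22
```

```text
clock: 5.75
eef_pos: [649.2, 31.8, 24.7]
eef_rot: [3.14, 0.0, 1.456]
contact_force: [1.1, 0.3, -1.1]
opening: 0.468
grasp_force: 20.0
clk 5.8 pos [649.2  31.8  24.7] yaw 83.4 open 0.46782989442215267 grip 19.999865387981117
turn -0.0 tx 0.003 ty -0.019 tz 0.036
```

```bash
python3 -m jog '[[[-1,0,0,0.02,0],[-1,0,0,0,0],[-1,0,0,0,0]]]'
python3 -m jog '[[[-1,0,0,0.02,0],[-1,0,0,0,0],[-1,0,0,0,0]]]'
```

```text
clock: 6.05
eef_pos: [648.8, 31.7, 22.2]
eef_rot: [3.141, 0.0, 1.455]
contact_force: [0.2, -0.2, -0.2]
opening: 0.47
grasp_force: 20.0
clock: 6.35
eef_pos: [648.9, 31.6, 21.7]
eef_rot: [3.141, 0.0, 1.455]
contact_force: [-3.3, 0.7, 8.5]
opening: 0.471
grasp_force: 20.0
```

Contact shows as 8.5 N. I'll release and head for the tall capacitor.

```bash
python3 -m jog '[[[0.6,0,0,0,0],[0.6,0,0,0,0],[0.6,0,0,0,0],[0.6,0,0,0,0],[0.6,0,0,-0.2,0],[0.6,0,0,-0.4,0],[0.6,0,0,-0.4,0],[0.6,0,0,-0.3,0]]]'
python3 -m jog '[[[0.6,0,0,0,0],[0.6,0,0,0,0]]]'
python3 plan.py 432.4 141.7 83.4 24
```

```text
clock: 7.15
eef_pos: [649.2, 31.6, 121.2]
eef_rot: [3.139, 0.0, 1.455]
contact_force: [-0.4, 0.5, 0.7]
opening: 0.8
grasp_force: 0.0
clock: 7.35
eef_pos: [648.6, 31.7, 118.3]
eef_rot: [3.141, 0.0, 1.455]
contact_force: [-0.5, 0.3, -0.8]
opening: 0.801
grasp_force: 0.0
clk 7.3 pos [648.6  31.7 118.3] yaw 83.4 open 0.8012558814734265 grip 0.0
turn -0.0 tx 1.125 ty -3.032 tz 1.257
```

```bash
python3 -m jog '[[[0.6,0.14,-0.38,0,0],[0.6,0.14,-0.38,0,0],[0.6,0.14,-0.38,0,0],[0.6,0.14,-0.38,0,0],[0.6,0.14,-0.38,0,0],[0.6,0.14,-0.38,0,0],[0.6,0.14,-0.38,0,0],[0.6,0.14,-0.38,0,0]]]'
python3 -m jog '[[[0.6,0,0,0,0],[0.6,0,0,0,0],[0.6,0,0,0,0]]]'
python3 plan.py 432.4 141.7 83.4 24
python3 - <<'E'
from h import *
p=camera_params('wrist'); im,d=capture('wrist'); cv2.imwrite('pics/w3.png',im[:,:,::-1])
C=cloud(p,d); m=(d>0)&(C[...,2]>54)&(C[...,2]<67)&(np.hypot(C[...,0]-432,C[...,1]-142)<30)
print(m.sum(),cv2.minAreaRect(C[m][:,:2].astype(np.float32)))
E
```

```text
clock: 8.15
eef_pos: [430.0, 141.8, 116.9]
eef_rot: [-3.139, 0.0, 1.455]
contact_force: [0.5, -1.2, 0.0]
opening: 0.803
grasp_force: 0.0
clock: 8.45
eef_pos: [432.5, 141.0, 117.6]
eef_rot: [-3.141, 0.0, 1.455]
contact_force: [0.7, -0.0, -0.6]
opening: 0.799
grasp_force: 0.0
clk 8.4 pos [432.5 141.  117.6] yaw 83.4 open 0.7992613489059129 grip 0.0
turn -0.002 tx 0.009 ty -0.003 tz 1.249
1716 ((434.366943359375, 141.47193908691406), (29.358863830566406, 29.060840606689453), 81.1948013305664)
```

```bash
python3 -m jog '[[[0.6,0,0.02,0.35,0],[0.6,0,0,0.35,0],[0.6,0,0,0.35,0],[0.6,0,0,0.2,0],[0.6,0,0,0,0],[0.6,0,0,0,0]]]' 15
python3 -m jog '[[[-1,0,0,0,0],[-1,0,0,0,0],[-1,0,0,0,0],[-1,0,0,0,0],[-1,0,0,0,0],[-1,0,0,0,0],[-1,0,0,0,0],[-1,0,0,0,0]]]' 15
python3 -m jog '[[[-1,0,0,-0.4,0],[-1,0,0,-0.4,0],[-1,0,0,-0.4,0],[-1,0,0,0,0],[-1,0,0,0,0]]]'
python3 plan.py 641.2 -25.4 83.4 29
```

```text
clock: 9.1
eef_pos: [433.9, 141.0, 24.4]
eef_rot: [-3.142, 0.0, 1.455]
contact_force: [0.2, 0.9, -0.3]
opening: 0.8
grasp_force: 0.0
clock: 9.9
eef_pos: [433.5, 141.3, 24.3]
eef_rot: [3.141, -0.0, 1.455]
contact_force: [-0.1, -0.2, 1.7]
opening: 0.332
grasp_force: 15.0
clock: 10.4
eef_pos: [433.2, 141.2, 114.0]
eef_rot: [3.141, -0.0, 1.455]
contact_force: [-1.0, 0.2, -1.2]
opening: 0.336
grasp_force: 15.0
clk 10.4 pos [433.2 141.2 114. ] yaw 83.4 open 0.33566874057847257 grip 14.999929752666503
turn -0.001 tx -1.888 ty 3.01 tz 1.134
```

```bash
python3 -m jog '[[[-1,-0.236,0.376,0,0],[-1,-0.236,0.376,0,0],[-1,-0.236,0.376,0,0],[-1,-0.236,0.376,0,0],[-1,-0.236,0.376,0,0],[-1,-0.236,0.376,0,0],[-1,-0.236,0.376,0,0],[-1,-0.236,0.376,0,0]]]'
python3 -m jog '[[[-1,0,0,0,0],[-1,0,0,0.35,0],[-1,0,0,0.35,0],[-1,0,0,0.3,0],[-1,0,0,0.06,0],[-1,0,0,0,0],[-1,0,0,0,0]]]'
python3 plan.py 641.2 -25.4 83.4 28.3
```

```text
clock: 11.2
eef_pos: [641.3, -26.3, 111.9]
eef_rot: [-3.138, -0.0, 1.455]
contact_force: [-0.1, 0.3, -0.4]
opening: 0.331
grasp_force: 15.0
clock: 11.9
eef_pos: [641.5, -25.3, 35.6]
eef_rot: [3.141, 0.0, 1.455]
contact_force: [0.0, -0.3, -0.6]
opening: 0.339
grasp_force: 15.0
clk 11.9 pos [641.5 -25.3  35.6] yaw 83.4 open 0.3385133645214295 grip 14.999952537473291
turn -0.0 tx -0.001 ty -0.004 tz 0.097
```

```bash
python3 -m jog '[[[-1,0,0,0.07,0],[-1,0,0,0,0],[-1,0,0,0,0]]]'
python3 -m jog '[[[-1,0,0,0.025,0],[-1,0,0,0,0],[-1,0,0,0,0]]]'
python3 -m jog '[[[-1,0,0,0.015,0],[-1,0,0,0,0],[-1,0,0,0,0]]]'
```

```text
clock: 12.2
eef_pos: [641.2, -25.4, 29.7]
eef_rot: [3.141, 0.0, 1.455]
contact_force: [0.3, 1.2, -0.3]
opening: 0.335
grasp_force: 15.0
clock: 12.5
eef_pos: [641.5, -25.5, 28.3]
eef_rot: [3.14, 0.0, 1.455]
contact_force: [-0.6, 0.6, 5.9]
opening: 0.332
grasp_force: 15.0
clock: 12.8
eef_pos: [641.7, -25.5, 28.2]
eef_rot: [3.14, 0.0, 1.455]
contact_force: [-4.3, 0.8, 12.2]
opening: 0.333
grasp_force: 15.0
```

```bash
python3 -m jog '[[[0.5,0,0,0,0],[0.5,0,0,0,0],[0.5,0,0,0,0],[0.5,0,0,0,0],[0.5,0,0,-0.2,0],[0.5,0,0,-0.4,0],[0.5,0,0,-0.4,0],[0.5,0,0,-0.3,0]]]'
python3 -m jog '[[[0.5,0,0,0,0.27],[0.5,0,0,0,0.27],[0.5,0,0,0,0.03],[0.5,0,0,0,0]]]'
python3 plan.py 442.2 -139.8 66.4 16
```

```text
clock: 13.6
eef_pos: [641.7, -25.5, 127.2]
eef_rot: [3.139, 0.0, 1.455]
contact_force: [0.7, -0.8, 1.1]
opening: 0.747
grasp_force: 0.0
clock: 14.0
eef_pos: [641.2, -25.4, 124.6]
eef_rot: [3.141, -0.0, 1.16]
contact_force: [-0.2, 0.3, 0.4]
opening: 0.751
grasp_force: 0.0
clk 14.0 pos [641.2 -25.4 124.6] yaw 66.5 open 0.7505960329466643 grip 0.0
turn 0.002 tx -2.46 ty -1.821 tz 1.448
```

```bash
python3 -m jog '[[[0.5,-0.41,-0.303,0,0],[0.5,-0.41,-0.303,0,0],[0.5,-0.41,-0.303,0,0],[0.5,-0.41,-0.303,0,0],[0.5,-0.41,-0.303,0,0],[0.5,-0.41,-0.303,0,0],[0.5,0,0,0,0],[0.5,0,0,0,0]]]'
python3 plan.py 442.2 -139.8 66.4 16
python3 - <<'E'
from h import *
p=camera_params('wrist'); im,d=capture('wrist'); cv2.imwrite('pics/w4.png',im[:,:,::-1])
C=cloud(p,d); m=(d>0)&(C[...,2]>40)&(C[...,2]<54)&(np.hypot(C[...,0]-442,C[...,1]+140)<40)
print(m.sum(),cv2.minAreaRect(C[m][:,:2].astype(np.float32)))
E
```

```text
clock: 14.8
eef_pos: [442.3, -139.9, 124.5]
eef_rot: [3.141, -0.0, 1.158]
contact_force: [-1.0, -0.0, -0.2]
opening: 0.752
grasp_force: 0.0
clk 14.8 pos [ 442.3 -139.9  124.5] yaw 66.3 open 0.7524174148860269 grip 0.0
turn -0.002 tx -0.0 ty -0.002 tz 1.447
2568 ((443.95660400390625, -139.92213439941406), (43.88083267211914, 27.5587100982666), 67.20562744140625)
```

View pics/w4.png

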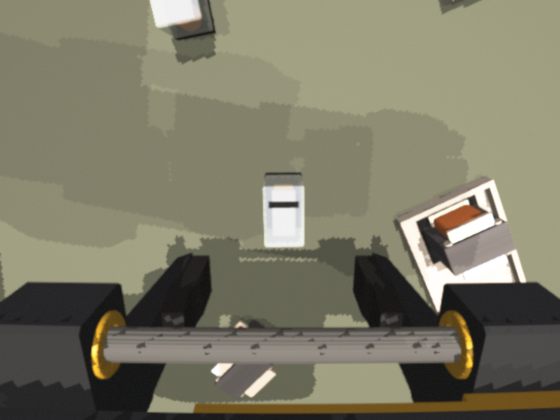

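The wide relay at (284,210) sits squarely between the fingers. I'll grasp it.

```bash
python3 -m jog '[[[0.5,0,0.02,0.4,0],[0.5,0,0,0.4,0],[0.5,0,0,0.4,0],[0.5,0,0,0.24,0],[0.5,0,0,0,0],[0.5,0,0,0,0]]]' 20
python3 -m jog '[[[-1,0,0,0,0],[-1,0,0,0,0],[-1,0,0,0,0],[-1,0,0,0,0],[-1,0,0,0,0],[-1,0,0,0,0],[-1,0,0,0,0],[-1,0,0,0,0]]]' 20
python3 -m jog '[[[-1,0,0,-0.4,0],[-1,0,0,-0.4,0],[-1,0,0,-0.4,0],[-1,0,0,0,-0.19],[-1,0,0,0,-0.19],[-1,0,0,0,0],[-1,0,0,0,0]]]'
python3 plan.py 576.7 278.1 77.6 21
```

```text
clock: 15.45
eef_pos: [444.3, -139.8, 16.3]
eef_rot: [3.141, -0.0, 1.158]
contact_force: [0.3, -0.6, -0.1]
opening: 0.754
grasp_force: 0.0
clock: 16.25
eef_pos: [443.6, -140.2, 16.2]
eef_rot: [3.141, 0.0, 1.157]
contact_force: [-0.4, 0.1, 4.6]
opening: 0.316
grasp_force: 19.9
clock: 16.95
eef_pos: [443.3, -140.0, 105.7]
eef_rot: [-3.141, -0.0, 1.353]
contact_force: [-0.7, -0.6, -0.8]
opening: 0.316
grasp_force: 19.9
clk 16.9 pos [ 443.3 -140.   105.7] yaw 77.5 open 0.3162105361749893 grip 19.9391968594864
turn -0.002 tx 5.827 ty 0.54 tz 1.129
```

```bash
python3 -m jog '[[[-1,0.485,0.045,0,0],[-1,0.485,0.045,0,0],[-1,0.485,0.045,0,0],[-1,0.485,0.045,0,0],[-1,0.485,0.045,0,0],[-1,0.485,0.045,0,0],[-1,0.485,0.045,0,0],[-1,0.485,0.045,0,0]]]'
python3 -m jog '[[[-1,0.485,0.045,0,0],[-1,0.485,0.045,0,0],[-1,0.485,0.045,0,0],[-1,0.485,0.045,0,0],[-1,0,0,0,0],[-1,0,0,0,0],[-1,0,0,0,0]]]'
python3 plan.py 576.7 278.1 77.6 21
python3 - <<'E'
from h import *
p=camera_params('wrist'); im,d=capture('wrist'); cv2.imwrite('pics/w5.png',im[:,:,::-1])
E
```

```text
clock: 17.75
eef_pos: [532.1, 140.0, 105.6]
eef_rot: [-3.141, 0.0, 1.353]
contact_force: [0.6, -0.8, -0.7]
opening: 0.316
grasp_force: 19.9
clock: 18.45
eef_pos: [575.9, 276.8, 105.6]
eef_rot: [-3.141, 0.001, 1.354]
contact_force: [1.0, 0.4, 0.2]
opening: 0.315
grasp_force: 19.9
clk 18.4 pos [575.9 276.8 105.6] yaw 77.6 open 0.31462016476837906 grip 19.939303742721677
turn -0.0 tx 0.019 ty 0.006 tz 1.128
```

View pics/w5.png

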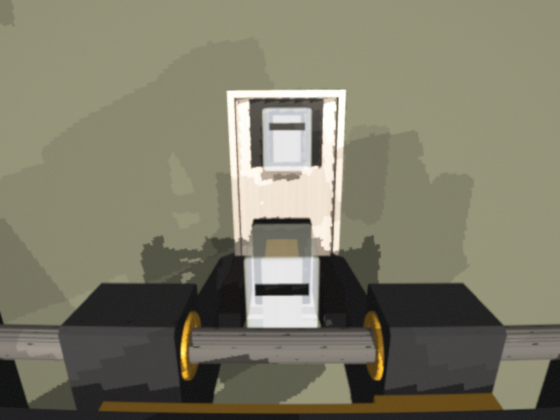

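The relay at (283,290) is lined up with the tray, whose sample is at (288,140). I'll lower it.

```bash
python3 -m jog '[[[-1,0.02,0.02,0.35,0],[-1,0,0,0.35,0],[-1,0,0,0.3,0],[-1,0,0,0.08,0],[-1,0,0,0,0],[-1,0,0,0,0],[-1,0,0,0,0]]]'
python3 -m jog '[[[-1,0,0,0.04,0],[-1,0,0,0,0],[-1,0,0,0,0]]]'
python3 -m jog '[[[-1,0,0,0.02,0],[-1,0,0,0,0],[-1,0,0,0,0]]]'
```

```text
clock: 19.2
eef_pos: [578.7, 278.9, 26.4]
eef_rot: [3.14, -0.001, 1.356]
contact_force: [0.8, -0.8, -1.3]
opening: 0.313
grasp_force: 19.9
clock: 19.5
eef_pos: [577.9, 278.9, 22.0]
eef_rot: [3.142, -0.0, 1.356]
contact_force: [0.1, -0.0, -0.4]
opening: 0.318
grasp_force: 19.9
clock: 19.8
eef_pos: [577.9, 278.9, 20.4]
eef_rot: [-3.142, 0.0, 1.356]
contact_force: [0.3, -0.2, -0.6]
opening: 0.317
grasp_force: 19.9
```

```bash
python3 -m jog '[[[-1,0,0,0.015,0],[-1,0,0,0,0],[-1,0,0,0,0]]]'
```

```text
clock: 20.1
eef_pos: [578.1, 278.9, 20.2]
eef_rot: [3.141, -0.0, 1.356]
contact_force: [-2.5, -1.4, 5.5]
opening: 0.32
grasp_force: 19.9
```

Contact. I'll release and go to the narrow relay.

```bash
python3 -m jog '[[[0.5,0,0,0,0],[0.5,0,0,0,0],[0.5,0,0,0,0],[0.5,0,0,0,0],[0.5,0,0,-0.2,0],[0.5,0,0,-0.4,0],[0.5,0,0,-0.4,0],[0.5,0,0,-0.3,0]]]'
python3 -m jog '[[[0.5,0,0,0,0.05],[0.5,0,0,0,0],[0.5,0,0,0,0]]]'
python3 plan.py 438.5 8.1 76 16
```

```text
clock: 20.9
eef_pos: [578.4, 279.0, 120.1]
eef_rot: [3.139, -0.001, 1.356]
contact_force: [-0.5, -0.1, 0.3]
opening: 0.748
grasp_force: 0.0
clock: 21.2
eef_pos: [577.4, 278.7, 115.7]
eef_rot: [-3.14, 0.001, 1.33]
contact_force: [0.0, -0.5, -0.2]
opening: 0.752
grasp_force: 0.0
clk 21.2 pos [577.4 278.7 115.7] yaw 76.2 open 0.7522873784384162 grip 0.0
turn 0.006 tx -3.949 ty -0.924 tz 1.33
```

```bash
python3 -m jog '[[[0.5,-0.494,-0.115,0,0],[0.5,-0.494,-0.115,0,0],[0.5,-0.494,-0.115,0,0],[0.5,-0.494,-0.115,0,0],[0.5,-0.494,-0.115,0,0],[0.5,-0.494,-0.115,0,0],[0.5,-0.494,-0.115,0,0],[0.5,-0.494,-0.115,0,0]]]'
python3 -m jog '[[[0.5,0,0,0,0],[0.5,0,0,0,0],[0.5,0,0,0,0]]]'
python3 plan.py 438.5 8.1 76 16
python3 - <<'E'
from h import *
p=camera_params('wrist'); im,d=capture('wrist')
C=cloud(p,d); m=(d>0)&(C[...,2]>40)&(C[...,2]<54)&(np.hypot(C[...,0]-438,C[...,1]-8)<30)
print(m.sum(),cv2.minAreaRect(C[m][:,:2].astype(np.float32)))
E
```

```text
clock: 22.0
eef_pos: [438.8, 6.5, 116.1]
eef_rot: [-3.14, 0.0, 1.33]
contact_force: [1.7, 0.4, -0.5]
opening: 0.756
grasp_force: 0.0
clock: 22.3
eef_pos: [440.4, 8.2, 116.5]
eef_rot: [-3.141, -0.0, 1.33]
contact_force: [0.3, -0.8, 1.0]
opening: 0.75
grasp_force: 0.0
clk 22.3 pos [440.4   8.2 116.5] yaw 76.2 open 0.7498267706357137 grip 0.0
turn 0.008 tx -0.007 ty -0.024 tz 1.341
1893 ((439.23345947265625, 8.346878051757812), (29.99222755432129, 27.775815963745117), 76.75965881347656)
```

```bash
python3 -m jog '[[[0.5,0,-0.015,0.4,0],[0.5,0,0,0.4,0],[0.5,0,0,0.35,0],[0.5,0,0,0.18,0],[0.5,0,0,0,0],[0.5,0,0,0,0]]]' 15
python3 -m jog '[[[-1,0,0,0,0],[-1,0,0,0,0],[-1,0,0,0,0],[-1,0,0,0,0],[-1,0,0,0,0],[-1,0,0,0,0],[-1,0,0,0,0],[-1,0,0,0,0]]]' 15
python3 -m jog '[[[-1,0,0,-0.4,0],[-1,0,0,-0.4,0],[-1,0,0,-0.4,0],[-1,0,0,0,-0.047],[-1,0,0,0,0],[-1,0,0,0,0]]]'
python3 plan.py 564.9 224.4 77.6 21
```

```text
clock: 22.95
eef_pos: [439.4, 8.3, 17.3]
eef_rot: [-3.142, -0.0, 1.331]
contact_force: [-0.5, -0.5, 0.5]
opening: 0.752
grasp_force: 0.0
clock: 23.75
eef_pos: [439.2, 7.7, 17.2]
eef_rot: [3.141, 0.0, 1.33]
contact_force: [-1.4, -1.1, 4.4]
opening: 0.317
grasp_force: 15.0
clock: 24.35
eef_pos: [438.4, 7.9, 106.0]
eef_rot: [-3.139, -0.0, 1.354]
contact_force: [-0.6, -0.4, -1.8]
opening: 0.319
grasp_force: 15.0
clk 24.4 pos [438.4   7.9 106. ] yaw 77.6 open 0.31908566487852785 grip 14.999934146180749
turn -0.001 tx 3.181 ty 1.027 tz 1.133
```

```bash
python3 -m jog '[[[-1,0.398,0.128,0,0],[-1,0.398,0.128,0,0],[-1,0.398,0.128,0,0],[-1,0.398,0.128,0,0],[-1,0.398,0.128,0,0],[-1,0.398,0.128,0,0],[-1,0.398,0.128,0,0],[-1,0.398,0.128,0,0]]]'
python3 -m jog '[[[-1,0,0,0,0],[-1,0,0,0,0],[-1,0,0,0.35,0],[-1,0,0,0.35,0],[-1,0,0,0.3,0],[-1,0,0,0.06,0],[-1,0,0,0,0],[-1,0,0,0,0]]]'
python3 plan.py 564.9 224.4 77.6 21
```

```text
clock: 25.15
eef_pos: [565.3, 225.6, 105.3]
eef_rot: [-3.139, 0.001, 1.354]
contact_force: [0.3, -0.4, -0.2]
opening: 0.314
grasp_force: 15.0
clock: 25.95
eef_pos: [565.9, 224.2, 28.7]
eef_rot: [3.14, -0.001, 1.354]
contact_force: [-0.8, 0.2, 0.3]
opening: 0.315
grasp_force: 15.0
clk 25.9 pos [565.9 224.2  28.7] yaw 77.6 open 0.31485631500800304 grip 14.999991233926266
turn -0.001 tx -0.001 ty -0.013 tz 0.103
```

```bash
python3 -m jog '[[[-1,0,0,0.07,0],[-1,0,0,0,0],[-1,0,0,0,0]]]'
python3 -m jog '[[[-1,0,0,0.025,0],[-1,0,0,0,0],[-1,0,0,0,0]]]'
python3 -m jog '[[[-1,0,0,0.015,0],[-1,0,0,0,0],[-1,0,0,0,0]]]'
```

```text
clock: 26.25
eef_pos: [565.4, 224.5, 22.6]
eef_rot: [3.141, -0.0, 1.354]
contact_force: [0.3, 0.1, -0.7]
opening: 0.318
grasp_force: 15.0
clock: 26.55
eef_pos: [565.7, 224.6, 21.2]
eef_rot: [3.141, -0.0, 1.354]
contact_force: [-1.0, 0.1, 6.1]
opening: 0.317
grasp_force: 15.0
clock: 26.85
eef_pos: [565.7, 224.6, 21.2]
eef_rot: [3.141, -0.0, 1.354]
contact_force: [-6.3, -1.9, 15.5]
opening: 0.316
grasp_force: 15.0
```

```bash
python3 -m jog '[[[0.6,0,0,0,0],[0.6,0,0,0,0],[0.6,0,0,0,0],[0.6,0,0,0,0],[0.6,0,0,-0.2,0],[0.6,0,0,-0.4,0],[0.6,0,0,-0.4,0],[0.6,0,0,-0.3,0]]]'
python3 -m jog '[[[1,0,0,0,-0.253],[1,0,0,0,-0.253],[1,0,0,0,-0.253],[1,0,0,0,-0.253],[1,0,0,0,-0.253],[1,0,0,0,0],[1,0,0,0,0]]]'
python3 plan.py 359.5 -250.5 115.5 16
```

```text
clock: 27.65
eef_pos: [565.9, 224.6, 119.9]
eef_rot: [3.139, -0.001, 1.354]
contact_force: [-0.6, -0.7, 0.2]
opening: 0.795
grasp_force: 0.0
clock: 28.35
eef_pos: [565.5, 224.5, 117.5]
eef_rot: [3.141, 0.0, 2.013]
contact_force: [-1.2, -0.5, 0.0]
opening: 1.001
grasp_force: 0.0
clk 28.4 pos [565.5 224.5 117.5] yaw 115.3 open 1.0006443817425268 grip 0.0
turn -0.005 tx -4.534 ty -5.206 tz 1.354
```

```bash
python3 -m jog '[[[1,-0.324,-0.372,0,0],[1,-0.324,-0.372,0,0],[1,-0.324,-0.372,0,0],[1,-0.324,-0.372,0,0],[1,-0.324,-0.372,0,0],[1,-0.324,-0.372,0,0],[1,-0.324,-0.372,0,0],[1,-0.324,-0.372,0,0]]]'
python3 -m jog '[[[1,-0.324,-0.372,0,0],[1,-0.324,-0.372,0,0],[1,-0.324,-0.372,0,0],[1,-0.324,-0.372,0,0],[1,-0.324,-0.372,0,0],[1,-0.324,-0.372,0,0],[1,0,0,0,0],[1,0,0,0,0]]]'
python3 -m jog '[[[1,0,0,0,0],[1,0,0,0,0]]]'
python3 plan.py 359.5 -250.5 115.5 16
python3 - <<'E'
from h import *
p=camera_params('wrist'); im,d=capture('wrist'); cv2.imwrite('pics/w6.png',im[:,:,::-1])
C=cloud(p,d); m=(d>0)&(C[...,2]>37)&(C[...,2]<50)&(np.hypot(C[...,0]-359,C[...,1]+250)<40)
print(m.sum(),cv2.minAreaRect(C[m][:,:2].astype(np.float32)))
E
```

```text
clock: 29.15
eef_pos: [447.2, -48.4, 117.3]
eef_rot: [3.141, 0.001, 2.013]
contact_force: [0.6, 0.2, 0.6]
opening: 0.997
grasp_force: 0.0
clock: 29.95
eef_pos: [359.5, -251.1, 117.0]
eef_rot: [3.141, 0.0, 2.013]
contact_force: [0.4, 0.4, 0.0]
opening: 0.996
grasp_force: 0.0
clock: 30.15
eef_pos: [360.1, -249.9, 116.9]
eef_rot: [3.142, -0.0, 2.017]
contact_force: [-0.6, 0.2, -1.2]
opening: 1.0
grasp_force: 0.0
clk 30.1 pos [ 360.1 -249.9  116.9] yaw 115.6 open 0.9997135846553485 grip 0.0
turn 0.003 tx -0.003 ty -0.01 tz 1.346
3641 ((359.4945983886719, -251.28248596191406), (46.19034194946289, 42.66572570800781), 25.99850082397461)
```

View pics/w6.png

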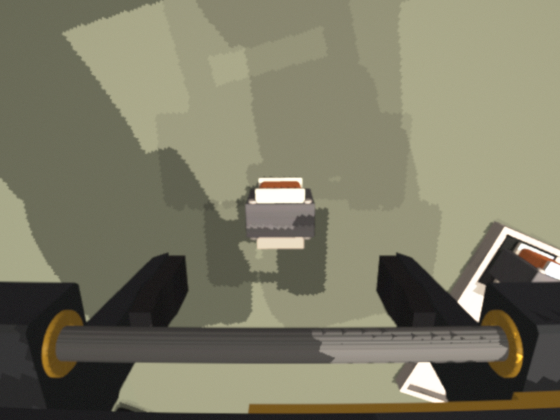

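The transformer core at (280,213) lies along the closing line, centred between the fingers. I'll grasp it.

```bash
python3 -m jog '[[[1,-0.015,-0.01,0.4,0],[1,0,0,0.4,0],[1,0,0,0.35,0],[1,0,0,0.19,0],[1,0,0,0,0],[1,0,0,0,0]]]' 40
python3 -m jog '[[[-1,0,0,0,0],[-1,0,0,0,0],[-1,0,0,0,0],[-1,0,0,0,0],[-1,0,0,0,0],[-1,0,0,0,0],[-1,0,0,0,0],[-1,0,0,0,0]]]' 40
python3 -m jog '[[[-1,0,0,-0.4,0],[-1,0,0,-0.4,0],[-1,0,0,-0.4,0],[-1,0,0,0,0.244],[-1,0,0,0,0.244],[-1,0,0,0,0.244],[-1,0,0,0,0],[-1,0,0,0,0]]]'
python3 plan.py 564.5 -292 93.6 21
```

```text
clock: 30.8
eef_pos: [359.8, -252.0, 16.8]
eef_rot: [3.142, 0.0, 2.017]
contact_force: [0.1, 0.3, 0.4]
opening: 1.0
grasp_force: 0.0
clock: 31.6
eef_pos: [359.5, -252.3, 16.4]
eef_rot: [3.142, 0.0, 2.017]
contact_force: [0.2, 0.7, 2.8]
opening: 0.515
grasp_force: 40.0
clock: 32.4
eef_pos: [359.3, -252.0, 106.1]
eef_rot: [-3.141, -0.001, 1.637]
contact_force: [-0.7, 0.5, -1.5]
opening: 0.518
grasp_force: 40.0
clk 32.4 pos [ 359.3 -252.   106.1] yaw 93.8 open 0.5181346159994595 grip 39.98671875335276
turn 0.006 tx -0.703 ty 2.697 tz 1.135
```

```bash
python3 -m jog '[[[-1,-0.1,0.385,0,0],[-1,-0.1,0.385,0,0],[-1,-0.1,0.385,0,0],[-1,-0.1,0.385,0,0],[-1,-0.1,0.385,0,0],[-1,-0.1,0.385,0,0],[-1,-0.1,0.385,0,0],[-1,0,0,0,0]]]'
python3 -m jog '[[[-1,0,0,0,0],[-1,0,0,0,0]]]'
python3 plan.py 564.5 -292 93.6 21
python3 - <<'E'
from h import *
p=camera_params('wrist'); im,d=capture('wrist'); cv2.imwrite('pics/w7.png',im[:,:,::-1])
E
```

```text
clock: 33.2
eef_pos: [566.6, -292.0, 105.4]
eef_rot: [3.141, 0.0, 1.637]
contact_force: [-0.2, -0.1, -2.6]
opening: 0.518
grasp_force: 40.0
clock: 33.4
eef_pos: [563.7, -291.8, 106.1]
eef_rot: [-3.141, -0.001, 1.634]
contact_force: [-0.4, 0.3, -2.2]
opening: 0.519
grasp_force: 40.0
clk 33.4 pos [ 563.7 -291.8  106.1] yaw 93.6 open 0.5188413372460172 grip 39.98654656112194
turn 0.001 tx -0.004 ty 0.011 tz 1.134
```

View pics/w7.png

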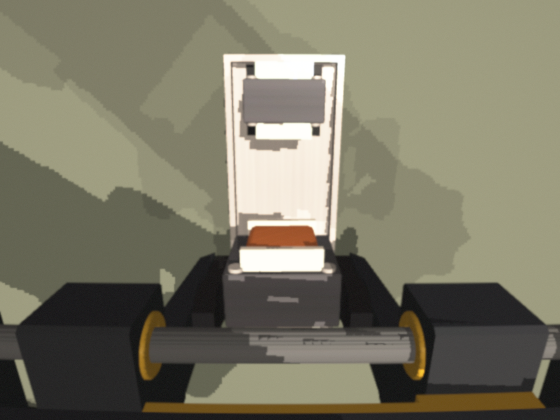

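The transformer at (283,275) is aligned with its tray, whose sample is at (284,98). I'll lower it.

```bash
python3 -m jog '[[[-1,0,0.01,0.35,0],[-1,0,0,0.35,0],[-1,0,0,0.3,0],[-1,0,0,0.07,0],[-1,0,0,0,0],[-1,0,0,0,0],[-1,0,0,0,0]]]'
python3 -m jog '[[[-1,0,0,0.04,0],[-1,0,0,0,0],[-1,0,0,0,0]]]'
python3 -m jog '[[[-1,0,0,0.02,0],[-1,0,0,0,0],[-1,0,0,0,0]]]'
```

```text
clock: 34.15
eef_pos: [565.7, -292.4, 27.6]
eef_rot: [3.14, 0.002, 1.633]
contact_force: [0.1, -0.2, -2.6]
opening: 0.52
grasp_force: 40.0
clock: 34.45
eef_pos: [565.2, -291.9, 23.2]
eef_rot: [3.142, 0.0, 1.633]
contact_force: [0.6, -0.3, -2.1]
opening: 0.519
grasp_force: 40.0
clock: 34.75
eef_pos: [565.2, -291.9, 21.6]
eef_rot: [-3.141, -0.0, 1.633]
contact_force: [-0.3, -0.4, -2.0]
opening: 0.515
grasp_force: 40.0
```

```bash
python3 -m jog '[[[-1,0,0,0.015,0],[-1,0,0,0,0],[-1,0,0,0,0]]]'; python3 -m jog '[[[-1,0,0,0.01,0],[-1,0,0,0,0],[-1,0,0,0,0]]]'
```

```text
clock: 35.05
eef_pos: [565.3, -292.0, 20.5]
eef_rot: [3.141, 0.0, 1.633]
contact_force: [-0.4, -0.5, -2.1]
opening: 0.518
grasp_force: 40.0
clock: 35.35
eef_pos: [565.3, -292.0, 20.5]
eef_rot: [3.141, 0.0, 1.633]
contact_force: [-3.1, 1.7, 4.8]
opening: 0.516
grasp_force: 40.0
```

Contact. I'll release, back off and check everything.

```bash
python3 -m jog '[[[1,0,0,0,0],[1,0,0,0,0],[1,0,0,0,0],[1,0,0,0,0],[1,0,0,-0.2,0],[1,0,0,-0.4,0],[1,0,0,-0.4,0],[1,0,0,-0.4,0]]]'
python3 -m jog '[[[1,0,-0.4,-0.4,0],[1,0,-0.4,-0.2,0],[1,0,-0.4,0,0],[1,0,-0.4,0,0],[1,0,-0.4,0,0],[1,0,0,0,0],[1,0,0,0,0]]]'
python3 - <<'E'
from h import *
p=camera_params('top'); im,d=capture('top'); C=cloud(p,d)
cv2.imwrite('pics/top1.png',cv2.resize(im[130:300,130:430,::-1],None,fx=2.66,fy=2.66,interpolation=cv2.INTER_CUBIC))
im2,_=capture('side'); cv2.imwrite('pics/side1.png',cv2.resize(im2[120:350,150:400,::-1],None,fx=2.5,fy=2.5,interpolation=cv2.INTER_CUBIC))
for n,x,y,h in (('squat',648,29,48),('tall',641,-25,64),('wide',577,278,50),('narrow',565,224,50),('trafo',564,-292,46)):
    m=(d>0)&(np.abs(C[...,2]-h)<6)&(np.hypot(C[...,0]-x,C[...,1]-y)<27)
    print(n,m.sum(),C[m].mean(0).round(1))
E
```

```text
clock: 36.15
eef_pos: [565.3, -291.9, 127.1]
eef_rot: [3.141, 0.001, 1.633]
contact_force: [-0.2, -0.0, 0.7]
opening: 1.002
grasp_force: 0.0
clock: 36.85
eef_pos: [415.8, -301.6, 170.9]
eef_rot: [3.14, 0.001, 1.632]
contact_force: [-0.2, 0.3, 0.7]
opening: 0.998
grasp_force: 0.0
squat 165 [647.3  28.7  48.6]
tall 85 [640.  -25.1  64.1]
wide 154 [576.8 278.4  49.9]
narrow 104 [564.3 224.5  49.6]
trafo 205 [ 564.8 -289.4   44.7]
```

View pics/top1.png

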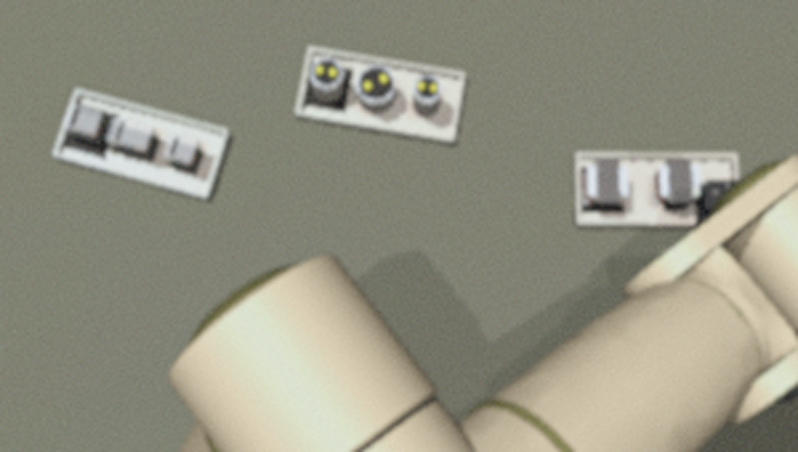

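View pics/side1.png

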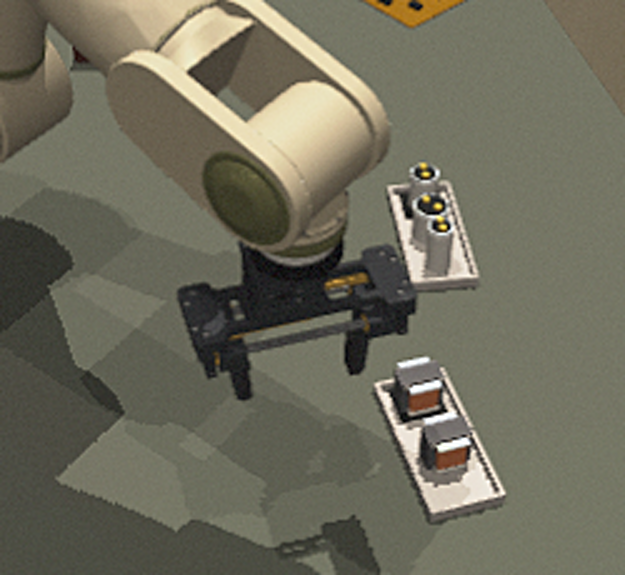

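All five parts stand upright in the right trays: relays at (133,135) and (183,150), capacitors at (378,85) and (427,90), transformer at (680,180) in the top view. The measured top heights match parts standing on the tray floors, and the gripper is clear.

```bash
python3 -c "
from cell import job
print(job.close_job())"
```

```text
the job is handed in; nothing more can be done
None
```

I handed the job in at about 37 s: in the final camera check all five parts stood upright on the floors of their matching trays, and the arm never went near the housing or screwdriver; the judge returned no verdict.

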